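# Open the well shutter and hold the sample stem centred in the bore

### The job

First swing the shutter lever of the sample well to the raised mark on the block (50 degrees from its shut end), so that its window lies over the bore, and let go of it. Then take the stem with the square grip out of the rack by its grip and lower it upright into the bore, without touching the shutter, the walls or the bottom, until its tip is 40 mm below the top of the block. Finish holding it there, still and centred in the bore, do not let go, and leave the round-headed plug, the tape roll, the marker and the tweezers where they are.

Things in the scene. Friction and masses are not known exactly. Their poses are not given: they have to be found in the camera images.
- well: sample well, fixed: plain metal block 130 x 180 mm (x, y), top at 66 mm, on a foot plate 150 x 200 x 6 mm; its yaw varies. Origin at the centre of the underside. In its frame the bore is at y = +50 mm, the shutter's upright pivot at y = +6 mm (hub 16 mm above the top), the raised mark (10 mm long, 2 mm high) at y = -84 mm, all at x = 0
- well_bore (a point): centre of the bore's mouth, on the block's top face (z = 66 mm). The bore is round, 22 mm wide, blind, vertical, 58 mm deep.
- shutter (a joint): shutter lever angle, 0 to 1.571 rad, counter-clockwise from above; starts near 0 (shut), stays where left (about 1 N at the post). At 0.873 (50 degrees) the lever points at the raised mark (the well's -y) and the window lies over the bore. Shutter: dark steel sector, radius 66 mm, top 5 mm above the block; window 29 to 59 mm from the pivot, 0.37 rad to either side; else it covers the bore
- shutter_post (a point): point on the lever's upright round black post, 70 mm from the pivot. Post 14 mm in diameter; this point is 32 mm above the block's top (z = 98 mm) and a good height to pinch it from above; the post's top is at z = 116 mm, the flat lever under it ends at z = 73 mm.
- rack: fixed metal rack on the bench: plate 56 x 150 mm (x, y) with its top at 92 mm and two open 20 mm holes at y = +38 and -38 mm; foot 70 x 160 mm. Origin at the centre of the underside.
- stem: stem to handle, 60 g: steel rod 8 mm thick, 75 mm long, under a flange 28 mm wide, 4 mm thick, with a square grip 18 x 18 x 40 mm on top (79 to 119 mm above the tip). Origin at the tip, z up the rod, x and y square to the grip. Hangs by its flange in either rack hole, upright, tip at z = 17 mm, with 6 mm play; grip turned up to 0.25 rad against the rack
- plug: bystander in the rack's other hole: shorter plug with a round head 22 mm wide; flange 28 mm, rod 14 mm in diameter, 50 mm long; 80 mm tall in all, its head's top at z = 122 mm. Origin at the rod's lower end. Leave it alone.
- tape: bystander: roll of amber tape lying flat, 42 mm across, 13 mm high; origin at its underside.
- marker: bystander: marker lying on the bench, 143 mm long, 16 mm wide; origin at its underside, length along its y.
- tweezers: bystander: steel tweezers lying on the bench, 115 mm long; origin at the underside, length along its y.

How it is judged:
By the outcome, as a careful person would: the job done as asked, in the order asked, and still so for the second after the job is handed in, while the arm keeps its last pose, push and grip.
It also fails if it takes over 54 s, if anything falls off the work surface, if the arm or the gripper's body presses on something with over 40 N, if the wrist force passes 120 N, or if a joint passes its speed limit or range.

### The arm

A 6-joint arm with a two-finger parallel gripper is mounted at the origin on a cart in front of the work surface, level with it; the furniture and walls round the work are solid. World frame = base frame: x ahead of the robot, y to its left, z up, the work surface at z = 0. Lengths are in m, angles in degrees, forces in N, time in s.
With the tool pointing down it reaches from about 0.4 to 0.825 m from the base axis. Payload 7 kg.
Tool frame: the origin (TCP) lies on the centre line of the jaws, within the pads' length; the fingertips stand 11 mm ahead of it and the grasp point (between the pads) lies 8 mm behind it; z points along the fingers, y is the line along which they close (so a half turn about z gives the same grasp; the last joint's range is limited). The gripper opens to 88 mm and grips with 3 to 60 N. Pads are 19 mm wide; open, the fingers measure 130 mm over their backs; the gripper's body (78 mm by 193 mm) begins 47 mm behind the grasp point.
Start: joints at [92.71, 20.546, 0.682, 0, -70.136, -16.507], TCP at [0.161, 0.655, 0.238] pointing down, gripper open.
Joint ranges: [-176.03, 176.03], [-82.01, 121.73], [-58.28, 71.71], [-173.87, 95.51], [-174.79, -0.11], [-173.66, 173.66]. Speed limits (degrees/s): [136.94, 136.94, 172.46, 180, 180, 180].

### API

Orientations are given as [roll, pitch, yaw] about the fixed x, y, z axes, in that order (R = Rz(yaw) Ry(pitch) Rx(roll)).
In Python, from plant import r, capture, camera_model, job gives the robot as it stands.
- The arm moves only by the tool drive_tool, never from a script. Its argument "increments" is a list that holds one entry, the list of rows, each a list of 5 numbers: the gripper's target within -1 to 1 (fully open at 1, half-way at 0, shut at -1), then the shift along the tool's x, y, z scaled (see below), then the turn about the tool's z scaled (see below). In form: [[[gripper, tx, ty, tz, roll], ...]]. A call has 1 to 5 rows; each row is the pose to reach, as a shift and turn from the pose commanded when the call began, along the tool's axes at that moment, turning the shorter way round; what a row does not reach only later rows make up. The controller multiplies each number of a shift by 120 mm and each number of a turn by 360 degrees. A row lasts 1/8 s, in which the tool goes at most 62.5 mm and 10.7 degrees, less where a joint would pass 70% of its speed; a pose out of reach is approached as far as the arm can. A call with a number of a shift or a turn outside -1 to 1 is refused whole. A call with a gripper value outside its range is refused whole. The fingers move at their own pace and stop on an object; "squeeze" is the grip in N (left out, the last holds). Time passes only in rows, so rows that repeat a pose let the fingers close. It gives the time, the measured TCP pose, the force, the opening and the grip force at its end, in the units of the state.
- r.get_state(): the state, without advancing time (a new reading comes with each control period).
- capture(name): name is "scene" or "side" or "wrist"; returns the picture (384x512x3 uint8, red, green, blue); there is no depth.
- camera_model(name): a dict with "camera_matrix" (3x3 intrinsics, pixels), "rvec" (rotation vector, rad) and "tvec" (3), from world to camera coordinates, as OpenCV has them. Camera axes: x right, y down, z forward; pixel columns grow to the right and rows downward; lengths in m; the calibration is good to about 2 mm. A picture is of the moment at which its call begins: read the wrist's pose just before it. camera_model takes no time and is no camera call; for the wrist camera it gives the pose at the moment of the call.
- job.close_job(): hands the job in; it is judged then, once.
The state is a dict: "time_s": time; "joints": joint angles; "qd": joint speeds; "joint_torque": joint torques, N m; "tcp_pos": TCP position; "eef_rot": TCP orientation; "contact_force": force on the tool from outside, world axes, zero at the start; "moment": the same for the moment, N m; "gripper_width": finger opening in m; "gripper_force": force on a finger pad.
Only numpy, scipy, OpenCV 4.12 (cv2) and the standard library are available. Lean on these libraries where they do the work, as an engineer would, in place of code of your own. Each camera call takes 0.05 s, during which the arm holds its last target. There are 200 camera calls.

## Working session

There is one attempt and no reset: what is moved stays moved. The work goes in short steps, Python scripts to look and compute and a tool call to move; the robot and the scene stay as the last step left them, time stands still between calls to the robot, and variables do not carry over. Pictures are saved under pics/ and viewed, at most 10 in all, crops included, and the job is handed in when it is done.

Besides the shell and the picture viewer there is one more tool, called as name([rows], argument=value, ...), one row to a line, values as JSON. drive_tool: Moves the arm, as the interface text tells. Its arguments: {"type":"object","properties":{"increments":{"type":"array"},"squeeze":{"type":"number"}},"required":["increments"]}

```bash
mkdir -p pics; ls
python3 - <<'E'
from plant import r,capture,camera_model,job
import cv2,numpy as np
s=r.get_state(); print({k:np.round(v,3).tolist() for k,v in s.items()})
for n in("scene","side","wrist"):
    m=camera_model(n); print(n,{k:np.round(v,3).tolist() for k,v in m.items()})
    cv2.imwrite(f"pics/{n}0.png",cv2.cvtColor(capture(n),cv2.COLOR_RGB2BGR))
a=[cv2.imread(f"pics/{n}0.png") for n in("scene","side")]
cv2.imwrite("pics/s.png",a[0])
E
```

```text
pics
{'time_s': 0.0, 'joints': [92.709, 20.592, 0.634, -0.021, -70.137, -16.505], 'qd': [-0.144, -0.035, -0.037, 0.076, -0.129, 0.055], 'joint_torque': [0.001, -58.272, 29.306, 6.998, 0.007, -0.0], 'tcp_pos': [0.161, 0.655, 0.237], 'eef_rot': [179.903, -0.008, -13.804], 'contact_force': [-0.211, -0.355, 0.629], 'moment': [-0.034, 0.013, 0.011], 'gripper_force': 0.0, 'gripper_width': 0.088}
scene {'camera_matrix': [[351.989, 0.0, 249.63], [0.0, 351.989, 197.284], [0.0, 0.0, 1.0]], 'rvec': [2.249, -0.776, 0.345], 'tvec': [-0.422, 0.338, 1.038]}
side {'camera_matrix': [[364.137, 0.0, 257.115], [0.0, 364.137, 192.342], [0.0, 0.0, 1.0]], 'rvec': [2.335, -0.204, 0.107], 'tvec': [-0.538, 0.125, 1.136]}
wrist {'camera_matrix': [[345.007, 0.0, 253.197], [0.0, 345.007, 190.845], [0.0, 0.0, 1.0]], 'rvec': [-1.817, 2.316, 0.337], 'tvec': [0.676, -0.036, 0.39]}
```

View pics/scene0.png

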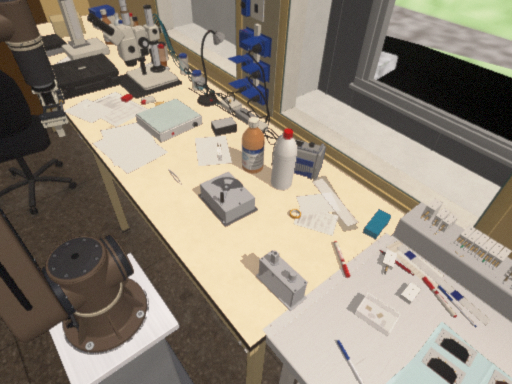

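View pics/side0.png

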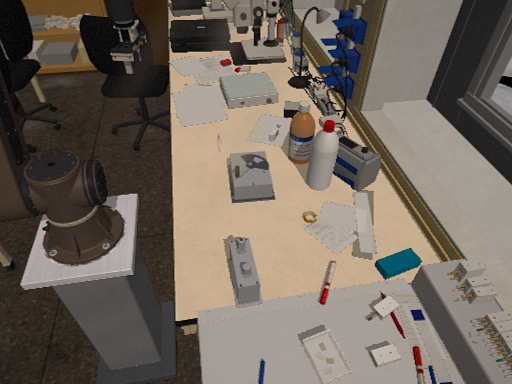

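The scene view shows the well near (228,198) and the rack near (282,277). In the side view they are near (250,175) and (243,268). The tape, marker and tweezers are clear of both. I'll enlarge these areas next.

Run:
```python
import cv2,numpy as np
t=[]
for n,x,y in(("scene",190,165),("scene",245,240),("side",217,142),("side",208,226)):
    a=cv2.imread(f"pics/{n}0.png")[y:y+66 if n!="x" else 0,x:x+ 80]
    a=cv2.resize(a,(400,330),interpolation=cv2.INTER_CUBIC)[:300]
    # 5x; ticks every 10px
    for i in range(0,80,10): cv2.line(a,(i*5,0),(i*5,5),(0,0,255),1); cv2.putText(a,str(x+i),(i*5,14),0,.33,(0,0,255),1)
    for i in range(10,60,10): cv2.line(a,(0,i*5),(5,i*5),(0,0,255),1); cv2.putText(a,str(y+i),(6,i*5+4),0,.33,(0,0,255),1)
    t.append(a)
cv2.imwrite("pics/c1.png",np.vstack([np.hstack(t[:2]),np.hstack(t[2:])]))
```

```text
(no output)
```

View pics/c1.png

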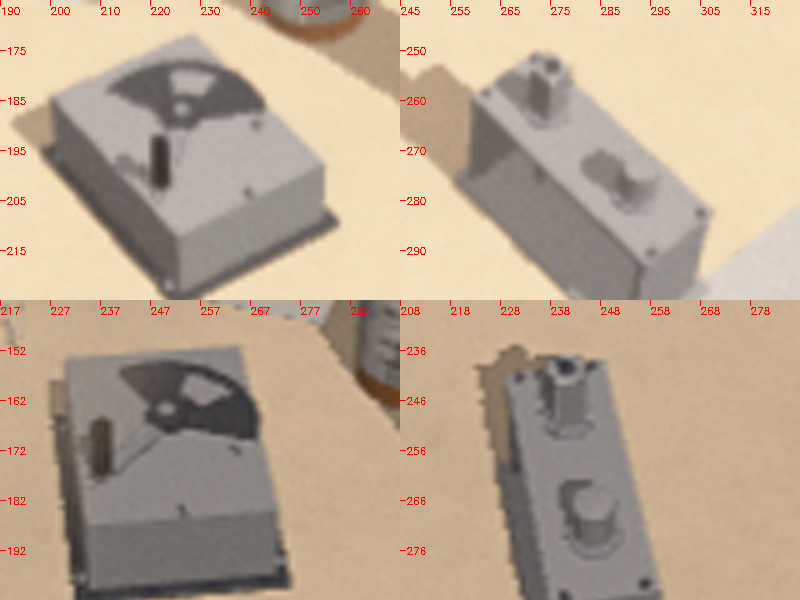

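Both crops show the same layout:
- **Well:** the mark sits on the block edge nearest the side camera. The post is at about side (237,171) and scene (222,197).
- **Rack:** the square grip is in the far hole, at side (241,239), and the plug is in the near hole.

Next I'll fit the poses.

```bash
cat > h.py <<'E'
import numpy as np,cv2
from scipy.optimize import least_squares
from plant import r,capture,camera_model,job
def proj(m,P):
    return cv2.projectPoints(np.asarray(P,float).reshape(-1,1,3),np.array(m["rvec"]),np.array(m["tvec"]),np.array(m["camera_matrix"]),None)[0][:,0]
def place(p,P):
    c,s=np.cos(p[2]),np.sin(p[2]); P=np.asarray(P,float)
    return np.c_[p[0]+c*P[:,0]-s*P[:,1],p[1]+s*P[:,0]+c*P[:,1],P[:,2]]
def fit(obs,p0):  # obs: list of (model, local pts, pixels)
    f=lambda p:np.concatenate([(proj(m,place(p,P))-px).ravel() for m,P,px in obs])
    s=least_squares(f,p0,loss="soft_l1"); return s.x,s.fun
def ray(m,px,z):
    K=np.array(m["camera_matrix"]);R=cv2.Rodrigues(np.array(m["rvec"]))[0];t=np.array(m["tvec"]).ravel()
    c=-R.T@t; d=R.T@np.linalg.solve(K,[px[0],px[1],1]); return c+d*(z-c[2])/d[2]
E
python3 - <<'E'
from h import *
S=camera_model("scene");D=camera_model("side")
def T(o,q,pts): return np.array([[o[0]+(u-q[0]+.5)/5-.5,o[1]+(v-q[1]+.5)/5-.5] for u,v in pts])
W=np.array([[-65,-90,66],[65,-90,66],[65,90,66],[-65,90,66]])/1e3
p,e=fit([(S,W,T((190,165),(0,0),[(177,238),(325,163),(195,36),(50,97)])),(D,W,T((217,142),(0,300),[(90,527),(275,512),(240,347),(66,360)]))],[.5,.3,0])
print("well",p,np.round(e,1))
c=np.array([[-28,75,92],[28,75,92],[28,-75,92],[-28,-75,92]])/1e3
q,e=fit([(S,c,T((245,240),(400,0),[(472,92),(540,52),(712,208),(640,262)])),(D,c[:2],T((208,226),(400,300),[(505,372),(605,360)]))],[.5,0,0])
print("rack",q,np.round(e,1))
print("bore,pivot,mark",place(p,[[0,.05,.066],[0,.006,.066],[0,-.084,.066]]).round(4).tolist())
print("holes",place(q,[[0,.038,.092],[0,-.038,.092]]).round(4).tolist())
print("post top",ray(S,T((190,165),(0,0),[(160,140)])[0],.116),ray(D,T((217,142),(0,300),[(101,422)])[0],.116))
print("stem top",ray(S,T((245,240),(400,0),[(549,64)])[0],.136),ray(D,T((208,226),(400,300),[(565,366)])[0],.136))
print("plug top",ray(S,T((245,240),(400,0),[(638,177)])[0],.122),ray(D,T((208,226),(400,300),[(597,500)])[0],.122))
E
```

```text
well [ 0.54587785  0.14622887 -0.05447556] [ 0.5  0.2  0.7  0.5  0.1 -0.5  0.4 -0.2 -1.6 -0.3  0.4 -0.2 -0.2 -0.3
 -0.7 -0.5]
rack [ 0.46125477 -0.25101913  0.00815251] [-0.1  0.2  0.1 -1.1  0.2  0.8  0.6  0.8 -0.1 -0.6 -0.2 -1. ]
bore,pivot,mark [[0.5486, 0.1962, 0.066], [0.5462, 0.1522, 0.066], [0.5413, 0.0624, 0.066]]
holes [[0.4609, -0.213, 0.092], [0.4616, -0.289, 0.092]]
post top [0.49494105 0.1066761  0.116     ] [0.49608054 0.10355036 0.116     ]
stem top [ 0.46045893 -0.21159361  0.136     ] [ 0.46148715 -0.21474835  0.136     ]
plug top [ 0.45596942 -0.29433021  0.122     ] [ 0.46610653 -0.29051855  0.122     ]
```

View pics/wrist0.png

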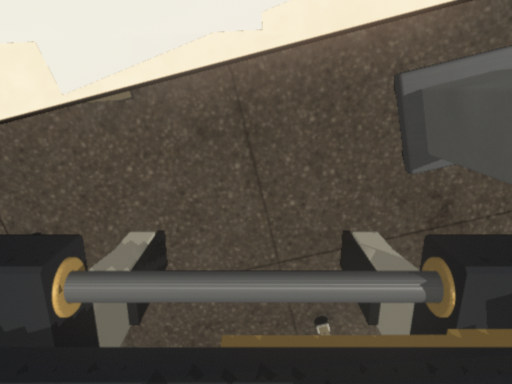

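The wrist view shows only the open fingers over the bench edge, with nothing useful in frame. The fits agree with the given sizes: the post is about 69 mm from the pivot at roughly 6°, and the holes match the stem and plug. Next I'll check clearances to the bottles and make the first move over the bench.

```bash
cat >> h.py <<'E'
def axes(s=None):
    s=s or r.get_state(); from scipy.spatial.transform import Rotation as Q
    return np.array(s["tcp_pos"]),Q.from_euler("xyz",s["eef_rot"],degrees=True)
def go(x,y,z,yaw,s=None):
    p,q=axes(s); d=q.inv().apply(np.array([x,y,z])-p)/.12
    psi=q.as_euler("xyz",degrees=True)[2]
    return np.r_[d,((psi-yaw+180)%360-180)/360].round(4)
E
python3 - <<'E'
from h import *
S=camera_model("scene");D=camera_model("side")
print("white",ray(D,(320,187),0),"orange",ray(D,(302,160),0),ray(S,(283,186),0),ray(S,(253,170),0))
print("white right/left", ray(D,(308,184),0), "top h?",)
w=ray(D,(320,187),0)
for z in(.15,.2,.25): print(z,proj(D,[[w[0],w[1],z]]))
m=camera_model("wrist");R=cv2.Rodrigues(np.array(m["rvec"]))[0];c=-R.T@np.array(m["tvec"]).ravel()
p,q=axes();print("cam in tool",q.inv().apply(c-p), "view dir tool",q.inv().apply(R[2]),"right",q.inv().apply(R[0]))
print(go(.50,.105,.238,-137))
E
```

```text
white [0.78920385 0.07747373 0.        ] orange [0.76632507 0.23559022 0.        ] [0.78172405 0.08690565 0.        ] [0.74747408 0.23977449 0.        ]
white right/left [ 7.51198445e-01  9.97601846e-02 -1.11022302e-16] top h?
0.15 [[326.17150799 153.75250314]]
0.2 [[328.47550239 141.34029424]]
0.25 [[330.92199092 128.16043287]]
cam in tool [ 0.07651876 -0.00087242 -0.14744314] view dir tool [-0.28524615 -0.00103638  0.95845373] right [6.10273443e-04 9.99999016e-01 1.26292346e-03]
[ 3.8379  3.7784 -0.0044  0.3422]
```

drive_tool([
  [[1,0.48,0.47,0,0],[1,0.95,0.94,0,0],[1,0.95,0.94,0,0]],
])

```text
time_s: 0.52
tcp_pos: [0.2457, 0.5163, 0.2375]
eef_rot: [180.0, 0.0, -13.8]
contact_force: [0.7, 1.5, 0.2]
gripper_width: 0.0876
gripper_force: 0.0
```

drive_tool([
  [[1,0.48,0.47,0,0],[1,0.95,0.94,0,0],[1,0.95,0.94,0,0]],
])

```text
time_s: 0.9
tcp_pos: [0.3294, 0.3795, 0.2377]
eef_rot: [-180.0, 0.0, -13.9]
contact_force: [0.3, 0.5, 0.7]
gripper_width: 0.0878
gripper_force: 0.0
```

drive_tool([
  [[1,0.48,0.47,0,0],[1,0.95,0.94,0,0],[1,0.95,0.94,0,0]],
])

```text
time_s: 1.27
tcp_pos: [0.4131, 0.2429, 0.2376]
eef_rot: [-180.0, 0.0, -13.9]
contact_force: [1.2, 0.1, 1.2]
gripper_width: 0.088
gripper_force: 0.0
```

drive_tool([
  [[1,0.48,0.47,0,0.029],[1,0.95,0.94,0,0.058],[1,0.95,0.94,0,0.087],[1,0.95,0.94,0,0.116],[1,0.95,0.94,0,0.145]],
])

```text
time_s: 1.9
tcp_pos: [0.4963, 0.1077, 0.2372]
eef_rot: [180.0, 0.0, -66.4]
contact_force: [0.7, -0.0, 0.6]
gripper_width: 0.088
gripper_force: 0.0
```

drive_tool([
  [[1,0,0,0,0.029],[1,0,0,0,0.058],[1,0,0,0,0.087],[1,0,0,0,0.116],[1,0,0,0,0.145]],
])

```text
time_s: 2.52
tcp_pos: [0.496, 0.1085, 0.2374]
eef_rot: [180.0, -0.0, -118.5]
contact_force: [-0.2, 0.7, 0.0]
gripper_width: 0.0874
gripper_force: 0.0
```

drive_tool([
  [[1,0,0,0,0.026],[1,0,0,0,0.052],[1,0,0,0,0.052],[1,0,0,0,0.052]],
])

```text
time_s: 3.02
tcp_pos: [0.4961, 0.1085, 0.2375]
eef_rot: [180.0, -0.0, -136.7]
contact_force: [0.4, -0.0, 0.1]
gripper_width: 0.0879
gripper_force: 0.0
```

Run:
```python
from h import *
s=r.get_state();print(s["time_s"],s["tcp_pos"],s["eef_rot"],s["joints"])
m=camera_model("wrist");a=cv2.cvtColor(capture("wrist"),cv2.COLOR_RGB2BGR)
np.save("w1.npy",np.array([m["rvec"],m["tvec"]]).reshape(2,3))
cv2.imwrite("pics/w1.png",cv2.resize(a,(768,576),interpolation=cv2.INTER_CUBIC))
```

```text
3.025 [0.49614264 0.10852998 0.23747584] [ 1.79996362e+02 -9.99010357e-03 -1.36714508e+02] [ 3.45256833e+01  4.69277548e+00 -2.00257695e+01 -2.28312667e-03
 -6.52918826e+01 -8.12392371e+01]
```

View pics/w1.png

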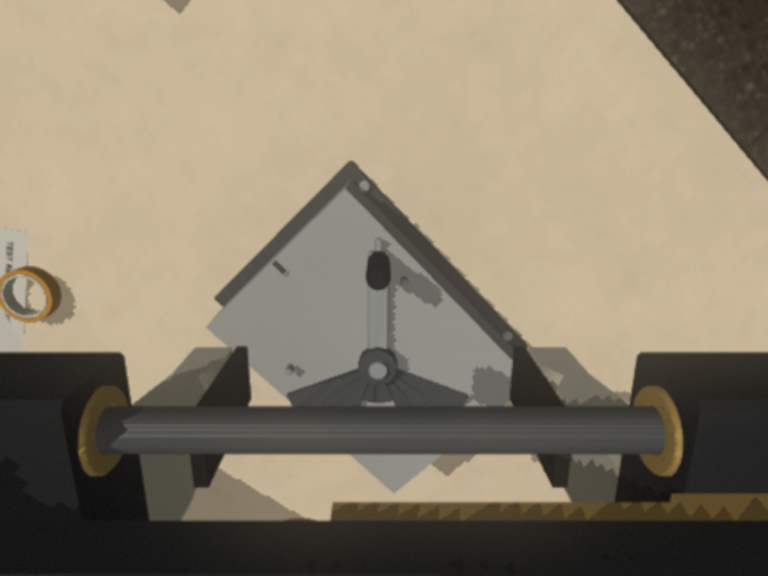

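The wrist view, enlarged 1.5×, shows these points:
- Post top at about (378,277)
- Hub at (377,370)
- Mark at (281,268)
- Block corners at (345,187), (207,327) and (393,492)

I'll refine the fit with these.

Run:
```python
from h import *
m=camera_model("wrist")
L=np.array([[-65,-90,66],[65,-90,66],[65,90,66],[0,6,82],[0,-84,68]])/1e3
px=(np.array([(345,187),(207,327),(393,492),(377,370),(281,268)])+.5)/1.5-.5
p,e=fit([(m,L,px)],[.546,.146,-.054]);print(p,np.degrees(p[2]),np.round(e,1))
piv=place(p,[[0,.006,.066]])[0];print("bore,pivot",place(p,[[0,.05,.066]])[0],piv)
t=ray(m,(np.array([378,277])+.5)/1.5-.5,.116);print("post",t)
d=t-piv;print(np.hypot(*d[:2]),np.degrees(np.arctan2(d[1],d[0]))%360,"goal",270+np.degrees(p[2]))
```

```text
[ 0.54664747  0.15046954 -0.04899257] -2.8070674562465787 [ 0.3  0.4 -0.9 -0.4  0.6  0.5  0.7  0.3 -1.2 -0.6]
bore,pivot [0.54909612 0.20040954 0.066     ] [0.54694131 0.15646234 0.066     ]
post [0.49472902 0.10741542 0.116     ]
0.07163604854069203 223.2095152521061 goal 267.19293254375344
```

drive_tool([
  [[1,0.016,0,0.35,0],[1,0.016,0,0.7,0],[1,0.016,0,0.9,0],[1,0.016,0,0.9,0]],
])

```text
time_s: 3.58
tcp_pos: [0.4938, 0.1066, 0.128]
eef_rot: [180.0, -0.2, -136.8]
contact_force: [-0.2, -0.2, 0.2]
gripper_width: 0.0876
gripper_force: 0.0
```

drive_tool([
  [[0.6,0,0,0.15,0],[0.2,0,0,0.25,0],[-0.2,0,0,0.325,0],[-0.4,0,0,0.325,0],[-0.5,0,0,0.325,0]],
], squeeze=8)

```text
time_s: 4.2
tcp_pos: [0.4951, 0.1074, 0.091]
eef_rot: [-180.0, 0.0, -136.9]
contact_force: [0.1, -0.2, 0.4]
gripper_width: 0.0431
gripper_force: 0.0
```

drive_tool([
  [[-1,0,0,0,0],[-1,0,0,0,0],[-1,0,0,0,0],[-1,0,0,0,0],[-1,0,0,0,0]],
])

```text
time_s: 4.82
tcp_pos: [0.4949, 0.1073, 0.0907]
eef_rot: [-180.0, 0.0, -136.9]
contact_force: [-0.4, -0.6, 2.3]
gripper_width: 0.0138
gripper_force: 8.0
```

Run:
```python
from h import *
s=r.get_state();print(s["time_s"],s["tcp_pos"],s["eef_rot"],s["contact_force"],s["gripper_width"],s["gripper_force"])
m=camera_model("wrist");a=cv2.cvtColor(capture("wrist"),cv2.COLOR_RGB2BGR)
b=cv2.cvtColor(capture("side"),cv2.COLOR_RGB2BGR)
b=cv2.resize(b[130:220,200:300],(400,360),interpolation=cv2.INTER_CUBIC)
cv2.imwrite("pics/w2.png",np.hstack([cv2.resize(a[100:340,120:386],(399,360),interpolation=cv2.INTER_CUBIC),b]))
```

```text
4.825 [0.49488186 0.10725674 0.09069179] [-1.79993853e+02  5.14650613e-03 -1.36912944e+02] [-0.43159677 -0.5692997   2.30808463] 0.01381521337162764 8.000117546907859
```

View pics/w2.png

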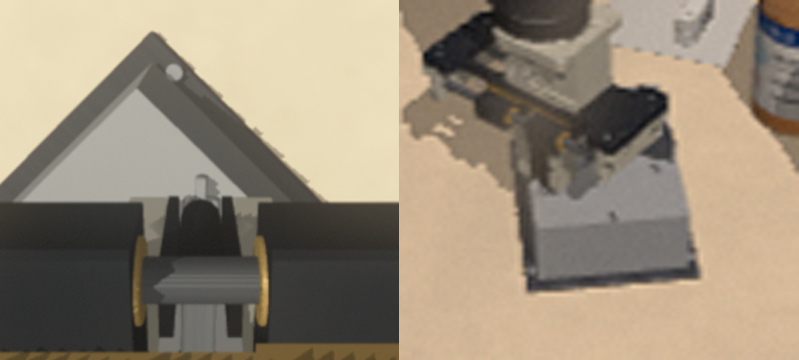

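The fingers hold the post. The opening reads 13.8 mm against a 14 mm post, and the lever runs along the tool's x axis. I'll swing it along the 70 mm arc in two halves of 22°.

drive_tool([
  [[-1,-0.0017,-0.0448,0,-0.0122],[-1,-0.0069,-0.0892,0,-0.0244],[-1,-0.0154,-0.1332,0,-0.0367],[-1,-0.0273,-0.1764,0,-0.0489],[-1,-0.0425,-0.2185,0,-0.0611]],
])

```text
time_s: 5.55
tcp_pos: [0.5162, 0.091, 0.0907]
eef_rot: [180.0, -0.1, -114.8]
contact_force: [-0.9, -1.3, 3.4]
gripper_width: 0.0141
gripper_force: 8.0
```

Run:
```python
from h import *
s=r.get_state();print(s["time_s"],s["tcp_pos"],s["eef_rot"],s["contact_force"],s["moment"],s["gripper_width"],s["gripper_force"])
```

```text
5.55 [0.51623738 0.09104903 0.09066794] [ 1.79979826e+02 -5.26234198e-02 -1.14779912e+02] [-0.86193748 -1.28093794  3.36141356] [-0.66999285  0.46115715 -0.02682977] 0.014129108734306966 8.001124442453147
```

Forces are low, so I'll do the second half, then hold and look.

drive_tool([
  [[-1,-0.0017,-0.0448,0,-0.0122],[-1,-0.0069,-0.0892,0,-0.0244],[-1,-0.0154,-0.1332,0,-0.0367],[-1,-0.0273,-0.1764,0,-0.0489],[-1,-0.0425,-0.2185,0,-0.0611]],
])

```text
time_s: 6.18
tcp_pos: [0.542, 0.084, 0.0906]
eef_rot: [179.9, -0.1, -92.8]
contact_force: [-1.4, -5.3, 5.1]
gripper_width: 0.014
gripper_force: 8.0
```

drive_tool([
  [[-1,0,0,0,0],[-1,0,0,0,0]],
])

```text
time_s: 6.42
tcp_pos: [0.5423, 0.084, 0.0907]
eef_rot: [180.0, -0.1, -92.9]
contact_force: [-0.0, -5.4, 3.0]
gripper_width: 0.0137
gripper_force: 8.0
```

Run:
```python
from h import *
s=r.get_state();p=s["tcp_pos"];print(s["time_s"],p,s["eef_rot"],s["contact_force"],s["moment"],s["gripper_width"],s["gripper_force"])
for v in((.5459,.1552),(.5469,.1565),(.5462,.1522)): d=np.array(p[:2])-v;print(np.hypot(*d),np.degrees(np.arctan2(d[1],d[0]))%360)
```

```text
6.425 [0.54232405 0.08401732 0.09069361] [ 1.79971591e+02 -9.17036140e-02 -9.29290898e+01] [-0.02712084 -5.39012569  3.04792678] [-2.05680822 -0.27176024 -0.0341438 ] 0.01372718846725677 8.00070367178705
0.0712724478347716 267.1240964582398
0.07262698320800157 266.3876210635589
0.06829276160146512 266.7464376867085
```

drive_tool([
  [[-0.5,0,0,0,0],[-0.3,0,0,0,0],[0,0,0,0,0],[0.3,0,0,0,0],[0.3,0,0,0,0]],
])

```text
time_s: 7.05
tcp_pos: [0.5424, 0.0853, 0.0905]
eef_rot: [180.0, 0.0, -92.9]
contact_force: [0.0, -0.5, -0.3]
gripper_width: 0.0541
gripper_force: 0.0
```

drive_tool([
  [[0.6,0,0,-0.2,0],[1,0,0,-0.5,0],[1,0,0,-0.85,0],[1,0,0,-0.95,0],[1,0,0,-0.95,0]],
])

```text
time_s: 7.68
tcp_pos: [0.5426, 0.0854, 0.2051]
eef_rot: [-179.9, 0.1, -92.9]
contact_force: [-0.8, -0.6, -1.1]
gripper_width: 0.0873
gripper_force: 0.0
```

drive_tool([
  [[1,0.2,0,-0.2,0],[1,0.4,0,-0.4,0],[1,0.5,0,-0.5,0],[1,0.5,0,-0.5,0],[1,0.5,0,-0.5,0]],
])

```text
time_s: 8.3
tcp_pos: [0.5389, 0.0256, 0.2631]
eef_rot: [179.9, -0.0, -92.9]
contact_force: [-0.1, -0.4, -0.2]
gripper_width: 0.0877
gripper_force: 0.0
```

Run:
```python
from h import *
s=r.get_state();print(s["time_s"],s["tcp_pos"],s["eef_rot"],s["joints"])
m=camera_model("wrist");a=cv2.cvtColor(capture("wrist"),cv2.COLOR_RGB2BGR);cv2.imwrite("pics/w3.png",a)
b=cv2.cvtColor(capture("side"),cv2.COLOR_RGB2BGR);cv2.imwrite("pics/side3.png",b)
b=cv2.resize(b[142:207,217:287],(400,371),interpolation=cv2.INTER_CUBIC)
a=cv2.resize(a[60:340,100:402],(400,371),interpolation=cv2.INTER_CUBIC)
print(proj(m,[[.5490,.199,.066]]))
cv2.imwrite("pics/w3c.png",np.hstack([a,b]))
```

```text
8.3 [0.5388589  0.02561012 0.2631451 ] [ 1.79895039e+02 -1.50602470e-02 -9.29350964e+01] [ 2.35230948e+01  6.87757078e+00 -1.40741015e+01 -3.56142328e-02
 -6.91490085e+01 -2.64454993e+01]
[[251.28272147 311.88285233]]
```

View pics/w3c.png

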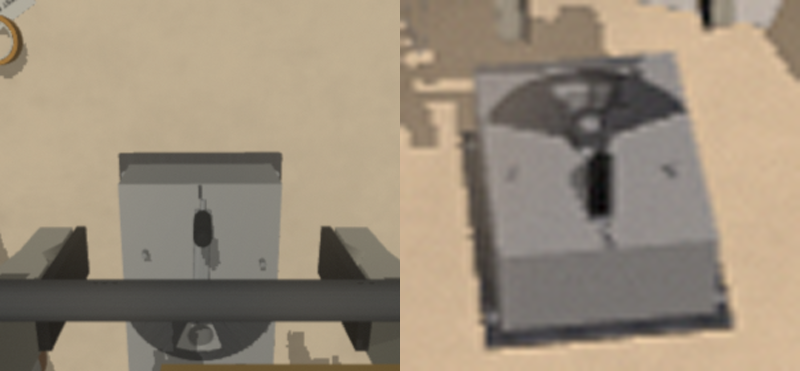

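The lever points at the mark: in the left crop the mark is at (199,190) and the post at (202,228). The window lies over the bore at about (201,335). I'll get sub-pixel numbers by image code instead of using another picture.

Run:
```python
from h import *
m=camera_model("wrist");g=cv2.cvtColor(cv2.imread("pics/w3.png"),cv2.COLOR_BGR2GRAY).astype(float)
for rr in(199,200,202,204,206,208): print("mark row",rr,g[rr,243:262].astype(int).tolist())
for rr in(222,228,234,240): 
    w=np.clip(90-g[rr,240:268],0,None);print("post",rr,(w*np.arange(240,268)).sum()/w.sum(),(w>0).sum())
for rr in(210,225,240,255):
    d=np.diff(cv2.GaussianBlur(g,(3,3),0)[rr]);print("edges",rr,185+np.argmax(abs(d[185:205])),300+np.argmax(abs(d[300:325])))
for rr in range(303,330,3): print(rr,g[rr,228:278:2].astype(int).tolist())
```

```text
mark row 199 [128, 129, 129, 130, 130, 128, 121, 107, 108, 119, 129, 130, 128, 129, 129, 129, 129, 128, 130]
mark row 200 [135, 136, 134, 135, 135, 131, 115, 88, 91, 112, 132, 136, 134, 135, 135, 134, 135, 135, 135]
mark row 202 [136, 136, 137, 135, 136, 134, 119, 81, 79, 105, 133, 136, 135, 135, 135, 135, 135, 134, 135]
mark row 204 [136, 136, 136, 135, 137, 134, 119, 80, 80, 105, 132, 136, 135, 135, 135, 135, 136, 135, 135]
mark row 206 [136, 136, 136, 135, 135, 135, 120, 80, 80, 106, 132, 135, 135, 135, 135, 135, 135, 135, 135]
mark row 208 [134, 136, 136, 136, 135, 135, 119, 81, 81, 105, 132, 135, 136, 135, 135, 135, 135, 134, 135]
post 222 252.5818540433925 13
post 228 252.5542372881356 14
post 234 252.72337042925278 15
post 240 252.75166666666667 15
edges 210 189 311
edges 225 190 311
edges 240 191 310
edges 255 191 309
303 [62, 51, 50, 50, 50, 50, 53, 72, 70, 63, 52, 58, 60, 63, 64, 70, 60, 63, 62, 60, 59, 62, 61, 61, 62]
306 [66, 53, 51, 48, 48, 50, 79, 93, 98, 81, 66, 64, 64, 65, 81, 117, 115, 64, 64, 64, 64, 61, 65, 65, 65]
309 [65, 62, 50, 49, 49, 69, 92, 83, 63, 62, 71, 86, 89, 96, 92, 87, 106, 102, 62, 62, 62, 63, 63, 64, 64]
312 [66, 60, 50, 50, 61, 90, 89, 68, 62, 64, 65, 94, 97, 96, 94, 87, 91, 121, 69, 63, 63, 63, 63, 63, 64]
315 [64, 51, 49, 51, 85, 92, 92, 72, 62, 63, 72, 95, 98, 96, 95, 88, 101, 123, 113, 63, 62, 63, 63, 62, 63]
318 [66, 53, 49, 71, 92, 92, 92, 88, 73, 63, 75, 95, 95, 97, 96, 109, 128, 130, 127, 84, 62, 62, 64, 62, 63]
321 [66, 61, 56, 88, 92, 92, 92, 92, 91, 86, 99, 128, 134, 134, 131, 129, 129, 129, 128, 111, 64, 64, 63, 64, 64]
324 [64, 61, 49, 49, 51, 52, 56, 62, 72, 73, 88, 105, 104, 102, 107, 101, 84, 74, 64, 61, 61, 63, 63, 63, 62]
327 [58, 51, 51, 49, 48, 50, 49, 49, 48, 49, 49, 56, 65, 64, 62, 64, 64, 63, 63, 63, 65, 63, 63, 74, 101]
```

Run:
```python
from h import *
m=camera_model("wrist");g=cv2.cvtColor(cv2.imread("pics/w3.png"),cv2.COLOR_BGR2GRAY).astype(int)
for c in(248,251,254): print(c,g[300:328,c].tolist())
mk=ray(m,(250.9,204),.068);po=ray(m,(252.65,238),.116);b=ray(m,(250.3,319.5),.066)-[0,.011,0]
print("mark",mk,"post",po,"bore",b)
print("edges x",ray(m,(190.2,225),.066),ray(m,(311,225),.066))
f=ray(m,(250,198.7),.066);print("front edge",f)
```

```text
248 [60, 57, 51, 52, 63, 68, 66, 64, 64, 71, 83, 74, 65, 65, 65, 72, 75, 76, 75, 78, 87, 99, 105, 104, 88, 66, 54, 49]
251 [59, 55, 57, 61, 66, 64, 64, 63, 66, 87, 95, 97, 97, 97, 97, 96, 97, 97, 96, 98, 107, 133, 136, 128, 104, 75, 65, 64]
254 [59, 57, 57, 63, 71, 71, 65, 65, 86, 96, 96, 97, 96, 96, 96, 96, 97, 97, 97, 99, 119, 134, 134, 127, 102, 69, 62, 64]
mark [0.54253338 0.066117   0.068     ] post [0.54159545 0.08323    0.116     ] bore [0.5506997 0.1985582 0.066    ]
edges x [0.6089213  0.08725773 0.066     ] [0.4792928  0.09386602 0.066     ]
front edge [0.54321586 0.06088233 0.066     ]
```

The lever is within about 1° of the mark, the window is centred over the bore, and the bore comes out at about (0.550, 0.199). Next I'll go over the stem.

drive_tool([
  [[1,0.48,0.13,0,0],[1,0.95,0.26,0,0],[1,1,0.274,0,0]],
])

```text
time_s: 8.78
tcp_pos: [0.499, -0.0949, 0.2641]
eef_rot: [179.9, -0.0, -93.1]
contact_force: [-0.3, -0.2, -0.0]
gripper_width: 0.0874
gripper_force: 0.0
```

drive_tool([
  [[1,0.48,0.13,0,0],[1,0.95,0.26,0,0],[1,1,0.274,0,0],[1,1,0.274,0,0],[1,1,0.274,0,0]],
])

```text
time_s: 9.4
tcp_pos: [0.462, -0.21, 0.2643]
eef_rot: [180.0, 0.0, -92.8]
contact_force: [0.8, 1.0, -0.1]
gripper_width: 0.0875
gripper_force: 0.0
```

Run:
```python
from h import *
s=r.get_state();print(s["time_s"],s["tcp_pos"],s["eef_rot"],s["joints"])
m=camera_model("wrist");a=cv2.cvtColor(capture("wrist"),cv2.COLOR_RGB2BGR);cv2.imwrite("pics/w4.png",a)
u,v=proj(m,[[.461,-.213,.136]])[0];print(u,v);x,y=int(u)-66,int(v)-50;print("crop origin",x,y)
cv2.imwrite("pics/w4c.png",cv2.resize(a[y:y+100,x:x+133],None,fx=6,fy=6,interpolation=cv2.INTER_CUBIC))
```

```text
9.4 [ 0.46197957 -0.20999613  0.26434601] [ 1.79987604e+02  8.63941971e-03 -9.28489469e+01] [-2.24429025e+00  3.59963019e+00 -1.76199402e+01 -9.40680249e-03
 -6.87927340e+01 -6.01251940e-01]
253.61380874497712 180.02948915723286
crop origin 187 130
```

View pics/w4c.png

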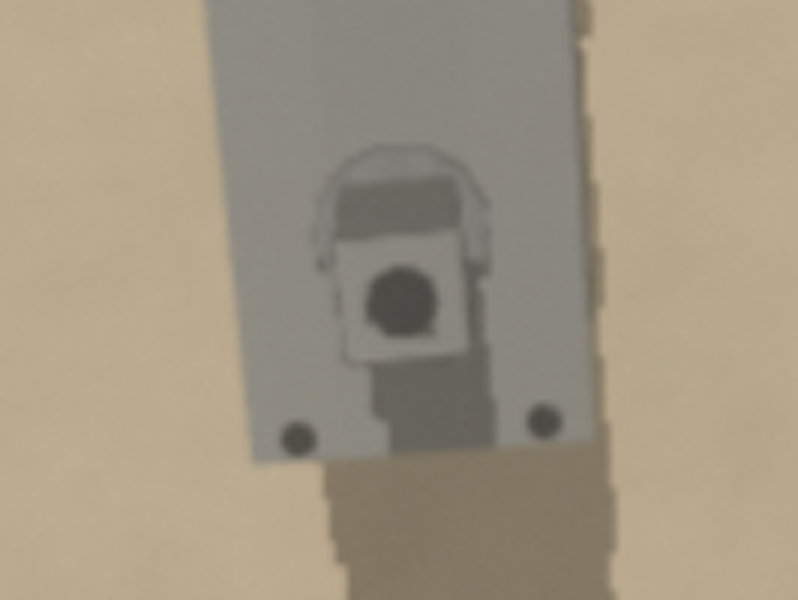

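The crop shows the square grip top with corners at (334,241), (462,231), (469,353) and (346,363). The rack's end corners are at (252,463) and (595,438).

Run:
```python
from h import *
m=camera_model("wrist")
f=lambda u,v:(187+(u+.5)/6-.5,130+(v+.5)/6-.5)
P=np.array([ray(m,f(*c),.136) for c in((334,241),(462,231),(469,353),(346,363))])
print(P.round(4).tolist(),"c",P.mean(0));e=np.roll(P,-1,0)-P
print(np.linalg.norm(e,axis=1),np.degrees(np.arctan2(e[:,1],e[:,0])))
k=ray(m,f(402,302),.136);print("dot",k)
R=np.array([ray(m,f(*c),.092) for c in((252,463),(595,438))]);d=R[0]-R[1];print(R,np.linalg.norm(d),np.degrees(np.arctan2(d[1],d[0])))
```

```text
[[0.4699, -0.2221, 0.136], [0.4524, -0.2226, 0.136], [0.4521, -0.2053, 0.136], [0.4692, -0.2047, 0.136]] c [ 0.4609156  -0.21365368  0.136     ]
[0.01752413 0.01736305 0.01714014 0.01744126] [-178.22783251   90.90610011    2.03880453  -87.82795231]
dot [ 0.4610492  -0.21302393  0.136     ]
[[ 0.48734883 -0.17542697  0.092     ]
 [ 0.43124419 -0.17699108  0.092     ]] 0.0561264412095639 1.596898099917452
```

drive_tool([
  [[1,0.028,0.007,0.35,-0.0125],[1,0.028,0.007,0.7,-0.0125],[1,0.028,0.007,0.88,-0.0125],[1,0.028,0.007,0.9,-0.0125],[1,0.028,0.007,0.9,-0.0125]],
])

```text
time_s: 10.07
tcp_pos: [0.4612, -0.214, 0.1573]
eef_rot: [-180.0, -0.0, -88.3]
contact_force: [-0.3, -0.6, 1.0]
gripper_width: 0.0879
gripper_force: 0.0
```

drive_tool([
  [[0.8,0,0,0.15,0],[0.5,0,0,0.28,0],[0.2,0,0,0.35,0],[-0.1,0,0,0.367,0],[-0.3,0,0,0.367,0]],
], squeeze=20)

```text
time_s: 10.7
tcp_pos: [0.4609, -0.2144, 0.1131]
eef_rot: [-179.9, -0.0, -88.4]
contact_force: [0.1, 0.1, -0.3]
gripper_width: 0.0442
gripper_force: 0.0
```

drive_tool([
  [[-0.5,0,0,0,0],[-0.7,0,0,0,0],[-1,0,0,0,0],[-1,0,0,0,0],[-1,0,0,0,0]],
])

```text
time_s: 11.32
tcp_pos: [0.4605, -0.2144, 0.1128]
eef_rot: [-180.0, -0.0, -88.4]
contact_force: [-0.4, 1.5, 3.5]
gripper_width: 0.0179
gripper_force: 20.0
```

drive_tool([
  [[-1,0,0,-0.15,0],[-1,0,0,-0.4,0],[-1,0,0,-0.7,0],[-1,0,0,-0.95,0],[-1,0,0,-0.95,0]],
])

```text
time_s: 11.95
tcp_pos: [0.4616, -0.2146, 0.2287]
eef_rot: [-179.8, -0.0, -88.4]
contact_force: [0.3, -0.1, -0.7]
gripper_width: 0.018
gripper_force: 20.0
```

drive_tool([
  [[-1,0,0,-0.2,0],[-1,0,0,-0.25,0],[-1,0,0,-0.25,0]],
])

```text
time_s: 12.32
tcp_pos: [0.4602, -0.2142, 0.2558]
eef_rot: [180.0, 0.0, -88.4]
contact_force: [0.1, -0.9, -0.3]
gripper_width: 0.018
gripper_force: 20.0
```

Run:
```python
from h import *
s=r.get_state();print(s["time_s"],s["tcp_pos"],s["eef_rot"],s["gripper_width"])
print(go(.5505,.1992,s["tcp_pos"][2],-88.4))
```

```text
12.325 [ 0.46023122 -0.21423723  0.25579876] [ 1.79977105e+02  2.44599984e-02 -8.84354079e+01] 0.018023046665631943
[-3.4235e+00 -8.4600e-01  1.1000e-03 -1.0000e-04]
```

drive_tool([
  [[-1,-0.25,-0.06,0,0],[-1,-0.55,-0.135,0,0],[-1,-0.856,-0.2115,0,0]],
])

```text
time_s: 12.7
tcp_pos: [0.4825, -0.1101, 0.2551]
eef_rot: [179.9, 0.0, -88.5]
contact_force: [0.2, 0.2, -1.4]
gripper_width: 0.0178
gripper_force: 20.0
```

drive_tool([
  [[-1,-0.29,-0.07,0,0],[-1,-0.58,-0.143,0,0],[-1,-0.856,-0.2115,0,0]],
])

```text
time_s: 13.08
tcp_pos: [0.5051, -0.0064, 0.2551]
eef_rot: [179.9, -0.0, -88.4]
contact_force: [-0.7, -0.7, -0.7]
gripper_width: 0.018
gripper_force: 20.0
```

drive_tool([
  [[-1,-0.29,-0.07,0,0],[-1,-0.58,-0.143,0,0],[-1,-0.856,-0.2115,0,0]],
])

```text
time_s: 13.45
tcp_pos: [0.5276, 0.0968, 0.255]
eef_rot: [179.9, -0.0, -88.4]
contact_force: [-0.1, 0.2, -0.2]
gripper_width: 0.0179
gripper_force: 20.0
```

drive_tool([
  [[-1,-0.3,-0.08,0,0],[-1,-0.6,-0.15,0,0],[-1,-0.8,-0.2,0,0],[-1,-0.856,-0.2115,0,0],[-1,-0.856,-0.2115,0,0]],
])

```text
time_s: 14.08
tcp_pos: [0.5503, 0.1989, 0.2559]
eef_rot: [179.9, -0.0, -88.4]
contact_force: [0.6, 0.4, -0.4]
gripper_width: 0.0179
gripper_force: 20.0
```

drive_tool([
  [[-1,0,0,0.2,0],[-1,0,0,0.4,0],[-1,0,0,0.5,0],[-1,0,0,0.5,0]],
])

```text
time_s: 14.58
tcp_pos: [0.5503, 0.1983, 0.1961]
eef_rot: [179.9, -0.0, -88.5]
contact_force: [0.3, 0.2, -0.5]
gripper_width: 0.0179
gripper_force: 20.0
```

Run:
```python
from h import *
s=r.get_state();p,q=axes(s);print(s["time_s"],p,s["eef_rot"],s["gripper_width"])
im={}
for n in("scene","side"):
    m=camera_model(n);a=cv2.cvtColor(capture(n),cv2.COLOR_RGB2BGR);cv2.imwrite(f"pics/{n}5.png",a)
    e=proj(m,[[p[0],p[1],p[2]-.0958],[p[0],p[1],p[2]-.02],[.5505,.1992,.066]]);print(n,e.round(1).tolist())
    x,y=int(e[0,0])-40,int(e[0,1])-45;print("origin",x,y)
    im[n]=cv2.resize(a[y:y+85,x:x+80],(400,425),interpolation=cv2.INTER_CUBIC)
cv2.imwrite("pics/w5.png",np.hstack([im["scene"],im["side"]]))
```

```text
14.575 [0.55029334 0.19825798 0.19611725] [ 1.79940572e+02 -4.80829924e-02 -8.84623426e+01] 0.017860883699396913
scene [[219.7, 176.0], [218.8, 160.2], [220.0, 182.5]]
origin 179 130
side [[248.4, 150.7], [248.4, 132.8], [248.4, 158.2]]
origin 208 105
```

View pics/w5.png

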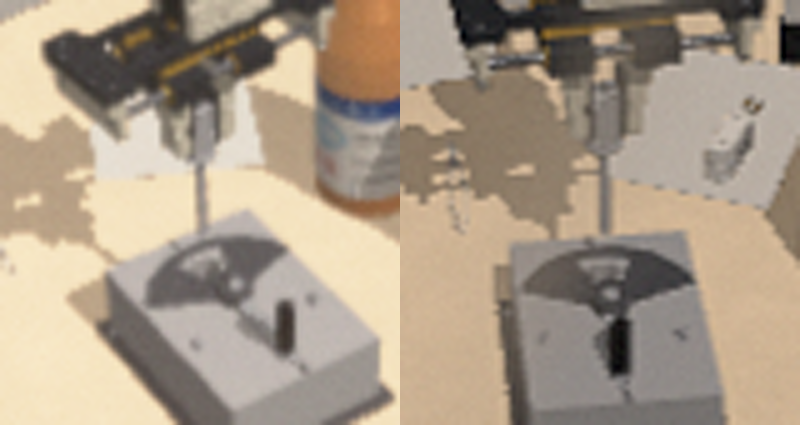

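Both views show the stem upright in the jaws over the window, with the tip at scene (219,176) and side (249,151). Each is within 1 px of the expected position. For a finer check I'll use the wrist camera, which sees the tip and bore together.

Run:
```python
from h import *
s=r.get_state();p,q=axes(s);m=camera_model("wrist");a=cv2.cvtColor(capture("wrist"),cv2.COLOR_RGB2BGR);cv2.imwrite("pics/w6.png",a)
print(p,s["eef_rot"]);np.savez("w6.npz",**{k:np.array(v) for k,v in m.items()})
e=proj(m,[[p[0],p[1],p[2]-.0958],[p[0],p[1],p[2]-.02],[.5505,.1992,.066]]);print(e.round(1).tolist())
x,y=int(e[0,0])-65,int(e[0,1])-40;print("origin",x,y)
cv2.imwrite("pics/w6c.png",cv2.resize(a[y:y+100,x:x+130],None,fx=6,fy=6,interpolation=cv2.INTER_CUBIC))
```

```text
[0.55107466 0.19901613 0.19746694] [-1.79935001e+02  2.26098330e-02 -8.84325347e+01]
[[252.9, 195.3], [252.6, 238.2], [253.6, 182.8]]
origin 187 155
```

View pics/w6c.png

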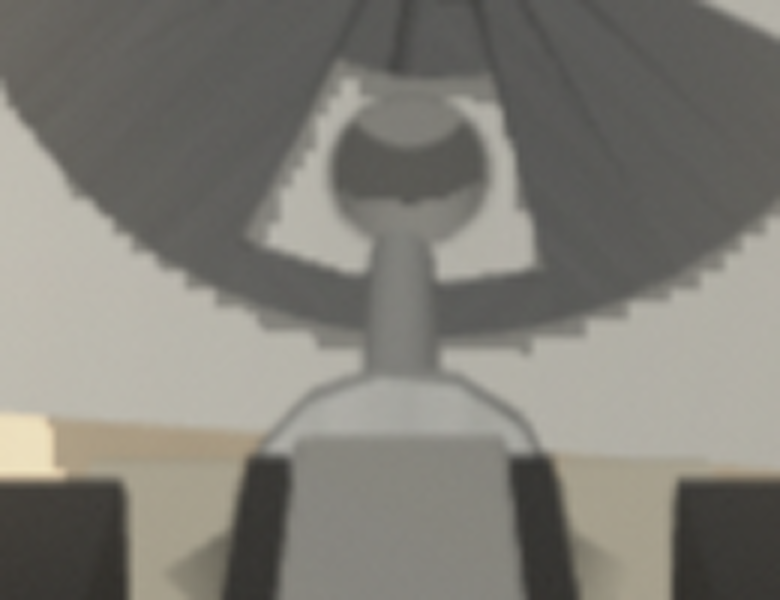

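The crop gives:
- **Bore mouth:** centre about (410,170), spanning 330 to 490.
- **Rod tip:** about (404,232), with the rod axis vertical.
- **Flange near rim:** at row about 372.
- **Window:** surrounds the bore with margin on both sides.

Now I'll compute the relative offsets.

Run:
```python
from h import *
z=np.load("w6.npz");m={k:z[k] for k in z.files};p=np.array([.55107,.19902,.19747])
g=cv2.cvtColor(cv2.imread("pics/w6.png"),cv2.COLOR_BGR2GRAY).astype(int)
for c in(253,254,255): print(c,"rows166..222",g[166:222,c].tolist())
for rr in(182,196,205,212): print(rr,"cols236..274",g[rr,236:274].tolist())
zt=p[2]-.0958
for dy in(0,.001,.002):
    print(dy,proj(m,[[p[0],p[1]+dy-.004,zt],[p[0],p[1]+dy-.014,zt+.075],[p[0],p[1]+dy-.014,zt+.079]]).round(1).tolist())
f=lambda u,v:(187+(u+.5)/6-.5,155+(v+.5)/6-.5)
b=np.array([ray(m,f(*c),.066) for c in((330,170),(490,170),(410,93),(410,247))]);print(b.round(4))
t=ray(m,f(404,238),zt);print("tip x",t,"rod x at flange",ray(m,f(403,365),zt+.07))
```

```text
253 rows166..222 [74, 92, 114, 124, 120, 121, 124, 125, 126, 126, 126, 126, 125, 107, 92, 89, 89, 90, 89, 89, 89, 92, 110, 125, 131, 132, 131, 130, 128, 128, 128, 128, 128, 128, 129, 129, 129, 128, 128, 128, 128, 129, 128, 128, 127, 127, 128, 128, 128, 127, 126, 133, 153, 164, 166, 165]
254 rows166..222 [80, 91, 114, 124, 121, 120, 124, 126, 126, 125, 126, 126, 124, 110, 94, 88, 90, 90, 90, 89, 90, 90, 94, 119, 131, 131, 132, 129, 127, 128, 127, 127, 127, 127, 127, 128, 128, 128, 127, 127, 127, 128, 128, 128, 127, 127, 127, 127, 127, 126, 127, 133, 153, 163, 164, 164]
255 rows166..222 [85, 95, 114, 125, 120, 122, 126, 126, 126, 125, 125, 125, 124, 109, 93, 89, 89, 89, 89, 89, 89, 89, 93, 119, 131, 133, 133, 129, 125, 124, 125, 125, 125, 125, 124, 124, 125, 124, 125, 126, 125, 126, 125, 125, 124, 124, 125, 124, 125, 125, 125, 131, 149, 162, 164, 164]
182 cols236..274 [136, 152, 177, 180, 173, 150, 115, 90, 88, 87, 87, 88, 89, 90, 88, 89, 89, 89, 90, 89, 89, 88, 88, 88, 88, 89, 88, 88, 87, 88, 89, 102, 131, 159, 175, 175, 155, 102]
196 cols236..274 [177, 179, 180, 179, 179, 178, 179, 1
[... 192 characters left out ...]
95, 94, 95, 93, 94, 95, 96, 103, 115, 121, 126, 128, 128, 127, 126, 121, 116, 107, 97, 93, 91, 91, 92, 92, 92, 93, 93, 92, 90, 90, 90, 90, 90]
212 cols236..274 [180, 180, 179, 165, 137, 133, 133, 133, 132, 133, 132, 125, 113, 119, 123, 126, 128, 128, 127, 125, 121, 116, 110, 109, 121, 129, 130, 130, 130, 130, 130, 131, 130, 130, 130, 131, 131, 129]
0 [[253.0, 190.1], [253.4, 212.7], [253.4, 215.5]]
0.001 [[253.0, 191.4], [253.3, 214.5], [253.3, 217.3]]
0.002 [[252.9, 192.7], [253.3, 216.3], [253.3, 219.1]]
[[0.5606 0.1996 0.066 ]
 [0.5382 0.199  0.066 ]
 [0.5497 0.1882 0.066 ]
 [0.5491 0.2105 0.066 ]]
tip x [0.55032171 0.19819136 0.10167   ] rod x at flange [0.55077955 0.18839476 0.17167   ]
```

The stem sits about 1 mm too far in +x and 2 mm too far in +y relative to the bore. I'll correct that and lower it to just above the shutter.

drive_tool([
  [[-1,0.008,0.0045,0,0],[-1,0.0165,0.009,0,0],[-1,0.0165,0.009,0.06,0],[-1,0.0165,0.009,0.12,0],[-1,0.0165,0.009,0.12,0]],
])

```text
time_s: 15.35
tcp_pos: [0.5491, 0.1968, 0.181]
eef_rot: [179.9, -0.1, -88.4]
contact_force: [0.3, 0.8, -0.4]
gripper_width: 0.0175
gripper_force: 20.0
```

drive_tool([
  [[-1,0,0,0,0],[-1,0,0,0,0]],
])

```text
time_s: 15.6
tcp_pos: [0.5497, 0.1972, 0.1823]
eef_rot: [-180.0, 0.0, -88.4]
contact_force: [-0.2, 0.7, -0.3]
gripper_width: 0.0178
gripper_force: 20.0
```

Run:
```python
from h import *
P=[]
m=camera_model("wrist");a=cv2.cvtColor(capture("wrist"),cv2.COLOR_RGB2BGR);cv2.imwrite("pics/w7.png",a)
s=r.get_state();p=np.array(s["tcp_pos"]);print(p,s["eef_rot"])
g=cv2.cvtColor(a,cv2.COLOR_BGR2GRAY).astype(int)
print("bore .5494,.1993 edges",proj(m,[[.5494,.1993,.066],[.5494,.1883,.066],[.5494,.2103,.066],[.5604,.1993,.066],[.5384,.1993,.066]]).round(1).tolist())
zt=.1010-.0144
print("tip pred at bore axis",proj(m,[[.5494,.1993,zt],[.5494,.1953,zt],[.5534,.1993,zt],[.5454,.1993,zt],[.5494,.1853,zt+.075]]).round(1).tolist())
for c in(251,254,257): print(c,"rows150..216",g[150:222,c].tolist())
for rr in range(160,196,4): print(rr,"cols236..274",g[rr,234:276].tolist())
```

```text
[0.54968471 0.19720851 0.18232394] [-1.79982623e+02  8.41075793e-03 -8.84206922e+01]
bore .5494,.1993 edges [[253.1, 190.1], [253.5, 176.8], [252.7, 203.2], [239.3, 189.8], [266.9, 190.5]]
tip pred at bore axis [[253.1, 198.0], [253.2, 192.9], [247.7, 197.9], [258.5, 198.2], [253.8, 216.5]]
251 rows150..216 [93, 92, 89, 80, 73, 70, 70, 71, 71, 71, 80, 84, 82, 79, 77, 75, 72, 71, 71, 72, 72, 71, 72, 78, 108, 125, 126, 119, 123, 126, 127, 126, 127, 127, 120, 103, 90, 90, 89, 89, 90, 89, 90, 104, 116, 121, 123, 123, 124, 125, 125, 124, 125, 125, 125, 125, 125, 125, 126, 126, 126, 126, 127, 127, 127, 125, 128, 136, 158, 168, 167, 167]
254 rows150..216 [89, 91, 91, 89, 77, 68, 64, 65, 65, 66, 75, 81, 80, 83, 84, 84, 85, 87, 87, 87, 87, 88, 89, 91, 103, 119, 123, 119, 122, 126, 126, 126, 126, 127, 124, 106, 91, 88, 89, 88, 88, 88, 92, 112, 125, 127, 128, 128, 127, 127, 128, 127, 127, 128, 128, 127, 127, 127, 128, 128, 127, 128, 127, 128, 127, 125, 125, 131, 152, 163, 165, 165]
257 rows150..216 [85, 91, 90, 88, 82, 74, 73, 71, 69, 71, 82, 90, 92, 92, 91, 90, 90, 89, 90, 90, 88, 89, 90, 87, 
[... 1328 characters left out ...]
 125, 126, 126, 126, 131, 142, 160, 173, 175, 176, 175, 166, 135, 89, 88, 88, 87, 88, 88]
184 cols236..274 [124, 132, 149, 176, 180, 175, 156, 119, 94, 88, 87, 86, 91, 96, 104, 110, 115, 120, 125, 125, 124, 121, 113, 111, 102, 95, 90, 89, 87, 87, 99, 126, 154, 172, 174, 159, 118, 88, 88, 88, 88, 88]
188 cols236..274 [150, 177, 180, 178, 167, 135, 103, 88, 88, 88, 87, 88, 88, 88, 88, 88, 90, 89, 89, 88, 89, 89, 89, 89, 88, 87, 88, 87, 87, 87, 87, 89, 109, 143, 164, 176, 173, 146, 97, 90, 90, 88]
192 cols236..274 [181, 182, 181, 179, 166, 132, 100, 88, 88, 87, 88, 88, 89, 89, 89, 88, 89, 90, 92, 92, 92, 91, 90, 89, 88, 89, 88, 89, 90, 90, 93, 101, 115, 142, 164, 177, 176, 162, 119, 90, 89, 89]
```

The tip is now on the bore axis to within 0.3 mm in both directions. I'll lower it the remaining 60.6 mm.

drive_tool([
  [[-1,0,0,0.05,0],[-1,0,0,0.1,0],[-1,0,0,0.15,0],[-1,0,0,0.2,0],[-1,0,0,0.25,0]],
])

```text
time_s: 16.27
tcp_pos: [0.5495, 0.1971, 0.1516]
eef_rot: [180.0, -0.0, -88.4]
contact_force: [0.1, 0.6, -0.4]
gripper_width: 0.018
gripper_force: 20.0
```

drive_tool([
  [[-1,0,0,0.06,0],[-1,0,0,0.12,0],[-1,0,0,0.18,0],[-1,0,0,0.23,0],[-1,0,0,0.255,0]],
])

```text
time_s: 16.9
tcp_pos: [0.5494, 0.1971, 0.121]
eef_rot: [180.0, -0.0, -88.4]
contact_force: [0.4, 0.6, -1.0]
gripper_width: 0.0179
gripper_force: 20.0
```

drive_tool([
  [[-1,0,0,0,0],[-1,0,0,0,0],[-1,0,0,0,0],[-1,0,0,0,0]],
])

```text
time_s: 17.4
tcp_pos: [0.5496, 0.1972, 0.1217]
eef_rot: [-180.0, 0.0, -88.4]
contact_force: [0.7, 0.4, 0.4]
gripper_width: 0.0178
gripper_force: 20.0
```

Run:
```python
from h import *
S=[]
m=camera_model("wrist")
for i in range(6):
    a=capture("wrist");s=r.get_state();S.append(np.r_[s["tcp_pos"],s["contact_force"],s["eef_rot"]])
print(np.mean(S,0).round(4),np.std(S,0).round(4),s["gripper_width"],s["gripper_force"],s["time_s"])
a=cv2.cvtColor(a,cv2.COLOR_RGB2BGR);cv2.imwrite("pics/w8.png",a);g=cv2.cvtColor(a,cv2.COLOR_BGR2GRAY).astype(int)
print(proj(m,[[.5494,.1883,.066],[.5494,.1993,.066],[.5604,.1993,.066],[.5384,.1993,.066],[.5494,.1953,.066],[.5494,.1853,.101],[.5354,.1993,.101],[.5634,.1993,.101]]).round(1).tolist())
for rr in range(198,226,3): print(rr,g[rr,228:280].tolist())
print(g[190:226,254].tolist())
```

```text
[ 5.496000e-01  1.971000e-01  1.216000e-01 -1.300000e-03  1.185000e-01
 -3.941000e-01 -1.799946e+02  3.700000e-03 -8.842430e+01] [0.     0.     0.     0.3347 0.3328 0.2498 0.0034 0.0033 0.0016] 0.018073280549840223 19.999992549419403 17.7
[[253.5, 200.9], [253.0, 217.5], [235.5, 217.1], [270.4, 218.0], [253.1, 211.6], [253.7, 216.6], [279.2, 241.9], [226.6, 240.6]]
198 [96, 95, 94, 94, 90, 90, 108, 129, 136, 149, 168, 171, 169, 159, 136, 134, 133, 132, 128, 122, 117, 111, 107, 105, 102, 101, 102, 102, 101, 98, 94, 96, 100, 103, 105, 104, 106, 102, 102, 112, 121, 123, 122, 106, 83, 86, 92, 92, 93, 93, 92, 94]
201 [94, 95, 93, 88, 101, 126, 135, 140, 141, 148, 170, 186, 188, 173, 144, 139, 137, 136, 135, 132, 129, 127, 125, 124, 123, 122, 123, 123, 126, 129, 131, 130, 132, 132, 133, 133, 132, 132, 132, 133, 132, 132, 131, 123, 103, 83, 89, 91, 92, 93, 92, 92]
204 [93, 92, 99, 119, 134, 136, 145, 168, 187, 189, 188, 188, 186, 178, 158, 131, 114, 107, 108, 110, 99, 90, 91, 91, 91, 91, 91, 91, 90, 91, 91, 95, 104, 113, 128, 148, 165, 180, 183, 183, 184, 184, 183, 181, 161, 105, 87, 91, 92
[... 1243 characters left out ...]
94]
222 [191, 192, 190, 190, 190, 188, 174, 145, 129, 138, 155, 164, 173, 177, 181, 182, 182, 180, 180, 178, 177, 176, 176, 176, 175, 174, 173, 174, 174, 175, 177, 177, 177, 178, 180, 179, 175, 173, 169, 159, 146, 132, 130, 143, 166, 182, 186, 185, 170, 128, 101, 91]
225 [190, 191, 190, 189, 180, 159, 147, 158, 172, 177, 176, 176, 177, 180, 181, 182, 181, 181, 180, 178, 177, 176, 176, 175, 175, 174, 173, 172, 173, 175, 176, 177, 177, 178, 180, 178, 176, 174, 171, 171, 172, 173, 173, 166, 152, 138, 145, 167, 168, 136, 121, 99]
[91, 90, 91, 92, 93, 93, 93, 93, 102, 123, 131, 123, 103, 93, 91, 92, 94, 119, 132, 133, 133, 134, 134, 133, 133, 132, 132, 138, 159, 172, 174, 174, 173, 173, 174, 173]
```

```bash
python3 -c "
from plant import job
print(job.close_job())"
```

```text
the job is handed in; nothing more can be done
None
```

The job is handed in, with no verdict returned: the shutter is about 1° short of the mark with its window over the bore, and the stem is held upright, still and centred to about 0.3 mm, its tip 40 mm below the block's top by calculation from the gripper height, finished at 17.7 s with no contact seen.

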